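Set the length stop on a bench saw and load the work

ROBOT

A 6-joint arm with a two-finger parallel gripper is mounted at the origin on a cart in front of the work surface, level with it; the furniture and walls round the work are solid. World frame = base frame: x ahead of the robot, y to its left, z up, the work surface at z = 0. Lengths are in m, angles in rad, forces in N, time in s.
With the tool pointing down it reaches from about 0.325 to 0.925 m from the base axis. Payload 3.1 kg.
Tool frame: the origin (TCP) lies between the finger pads; the fingertips stand ahead of it and the grasp point (between the pads) lies 2 mm behind it (arm.tips_ahead is the z of the fingertips in the tool frame, in m); z points along the fingers, y is the line along which they close (so a half turn about z gives the same grasp; the last joint's range is limited). The gripper opens to 85 mm and grips with 20 to 120 N. Pads are 22 mm wide; open, the fingers measure 114 mm over their backs; the gripper's body (76 mm by 85 mm) begins 54 mm behind the grasp point. The pads swing forward as they close: fully open they stand 13 mm farther back than shut.
Start: joints at [1.089, 0.217, 1.613, -0, 1.311, -0.112], TCP at [0.226, 0.583, 0.248] pointing down, gripper open.
Joint ranges: [-2.75, 2.75], [-0.78, 2.1], [0.31, 2.55], [-1.13, 4.27], [0.13, 2.63], [-2.58, 2.58]. Speed limits (rad/s): [2.79, 2.79, 3.14, 3.14, 3.14, 3.14].

INTERFACE

Orientations are given as a unit quaternion [x, y, z, w].
In Python, from station import arm gives the robot as it stands.
- The arm moves only by the shell command python3 -m pendant 'ROWS' [OPENING] [FORCE]. ROWS is JSON, one flat list of numbers, 6 for each row, row after row: the shift along the world's x, y, z in m, then the turn, a rotation vector about the world's x, y, z in degrees. In form: [tx, ty, tz, ax, ay, az, tx, ty, tz, ax, ay, az, ...]. A call has exactly 8 rows; each row is the pose to reach, as a shift and turn from the pose commanded when the call began; what a row does not reach only later rows make up. A row lasts 1/10 s, in which the tool goes at most 50 mm and 8.59 degrees, less where a joint would pass 70% of its speed; a pose out of reach is approached as far as the arm can. A call with a gripper value outside its range is refused whole. OPENING is the opening, from -1 (shut) to 1 (fully open), set as the call begins (- or left out, the last holds). The fingers move at their own pace and stop on an object; FORCE is the grip in N (left out, the last holds). Time passes only in rows, so rows that repeat a pose let the fingers close, or fill a call up. It gives the time, the measured TCP pose, the force, the opening and the grip force at its end, in the units of the state.
- arm.observe(): the state, without advancing time (a new reading comes with each control period).
- arm.get_image(name): name is "scene" or "top" or "wrist"; returns a dict with "color" (480x640x3 uint8, red, green, blue), "fovy" (degrees; the focal length in pixels is half the picture's height over the tangent of half this angle, whatever the lens; pixels are square), "cx", "cy" (the principal point, pixels), "cam_to_world" (4x4, takes a point from camera to world coordinates). Camera axes: x right, y down, z forward; pixel columns grow to the right and rows downward; lengths in m; the calibration is good to about 2 mm. A picture is of the moment at which its call begins. There is no depth.
- arm.sign_off(): hands the job in; it is judged then, once.
Trained networks look in a picture, given as the dict that the camera call returned (one of the last four; its "shot" number tells which), for a name from the list of things; names that differ only in an ending like _2 or _b are one class to them, and where a whole thing is asked for, a point or a joint stands for the part that bears it (a point fixed in the world has none). Each returns a list of dicts, best first, with "conf" (0 to 1); they miss things now and then, are a little off and sometimes report something else, mostly with a low value. They report only what shows in the picture. A call takes as long as a camera call. They do not tell look-alikes from the thing itself.
- arm.recognise(label, picture): "box" ([left, top, right, bottom] in pixels, round what is visible of it).
- arm.masks_of(label, picture): "region" (480x640 bool, what is visible of it) and "box" ([left, top, right, bottom] in pixels, round what is visible of it).
- arm.tip_of(label, picture): "pixel" ([column, row] in pixels: a listed point, or the origin of a listed thing).
The state is a dict: "time_s": time; "joint_positions": joint angles; "qvel": joint speeds; "effort": joint torques, N m; "tool_pos": TCP position; "tool_rot": TCP orientation; "force": force on the tool from outside, world axes, zero at the start; "torque": the same for the moment, N m; "grip_width": finger opening in m; "grasp_force": force on a finger pad.
Only numpy, scipy, OpenCV 4.12 (cv2) and the standard library are available. Lean on these libraries where they do the work, as an engineer would, in place of code of your own. Each camera call takes 0.05 s, during which the arm holds its last target. There are 200 camera calls.

TASK

Get the small bench saw ready for its next cut: unlock the clamp lever of the length stop on the fence, slide the stop until its work face (its left side) lines up with the pencil line on the tape, and swing the lever fully back to lock it there. Then lay the pine block flat on the saw table, its long side flush against the fence and its end butted against the stop, and let go of it. Last, slide the guard hood over the blade until it is fully closed against its frame; leave the other things on the bench where they are.

Things in the scene. Friction and masses are not known exactly. Their poses are not given: they have to be found in the camera images.
- saw: Low grey bench saw, fixed; steel table 190 x 460 mm, its top 70 mm above the bench. Origin at bench height under the table (which reaches 95 mm to front and back, 220 mm right, 240 mm left). 'Saw axes': x away from its front (switch side, facing the robot), y left along the fence, z up. Blade parked under a slot at y = 60 mm. A battery on the left end reaches y = 306 mm.
- fence_face (a point): Foot of the fence's front face, on the table top, at the blade slot. Saw axes. The fence is an aluminium bar along y, 18 mm high, 27 mm thick, its front face at saw x = 25 mm; the block's long side must lie against that face.
- stop_edge (a point): Point on the length stop's work face (its left side, towards saw +y), at the fence's front top edge. Saw axes. The stop: dark steel saddle astride the fence, 60 mm long to the right of the face, 41 mm high over the table, with a 12 mm thick stop plate reaching 52 mm out in front of the fence. Slides along saw y; unlocked it takes about 5 N, locked it withstands 25 N.
- lever_pivot (a point): Point on the vertical axis of the clamp lever, on top of the stop: 58 mm above the table, 32 mm to the right of the work face, 15 mm behind the fence's front face. Moves with the stop.
- clamp_lever (a joint): Angle of the clamp lever, rad: 0 = locked (end stop), arm pointing to the saw's front (-x); grows as it swings anticlockwise seen from above; 1.5 = other end, arm almost along the fence to the right (-y). It clamps below about 0.6, ever more firmly towards 0, and stays where it is left. Needs 2 to 4 N at its grip.
- lever_grip (a point): Middle of the upright black round grip, 17 mm diameter and 42 mm tall (21 mm up and down from this point), at the end of the lever arm, 75 mm from the pivot axis and 82 mm above the table.
- mark_line (a point): The pencil line: black, 2 mm wide, across a 30 mm strip of pale masking tape stuck over the fence, left of the stop. The point lies on the line at the fence's front top edge. Saw axes. With the stop set, stop_edge has the same saw y as this point.
- wood_block: Pine block 50 x 100 x 40 mm, about 0.13 kg, lying flat on the bench to the right of the saw. Origin: centre of its underside; y is its long axis, z up.
- guard (a joint): Opening of the guard hood, m: 0 = closed against its frame, grows as it slides left (saw +y) to 0.118 = fully open. Starts open; takes about 3 N to slide and stays where it is left. The frame: two posts 66 mm high at saw x = -80 and 78 mm, y = 1 to 13 mm; from them 8 mm high guard tracks run to the left.
- guard_handle (a point): Middle of the handle on the guard hood: black round bar 12 mm thick, 62 mm long along saw y, 98 mm above the table, 31 mm above the roof plate. The hood: clear tunnel in an aluminium frame, 90 mm long along y (45 mm each side of this point), 162 mm front to back, open at both ends, 60 mm high inside so that the block passes under. Slides along saw y only.
- masking_tape: Pale roll of masking tape, 96 mm diameter, 24 mm high, lying in front of the saw. Origin: centre of its underside. A bystander.
- tape_measure: Yellow tape measure 66 x 80 x 38 mm in front of the saw. Origin: centre of its underside. A bystander.
- spanner_10: Combination spanner 22 x 154 x 9 mm, lying in front of the saw to the left. Origin: centre of its underside; y along it. A bystander.
- oil_bottle: Small blue oil bottle 53 mm wide, 126 mm high, standing to the right of the saw at the back. Origin: centre of its underside. A bystander.
Things that resemble listed ones, but are neither listed nor needed, are in the scene too. What is shaped like the wood_block but pink is not meant.

How it is judged:
On the way, in this order (a step that is already met when the one before it is completed fails the run):
1. the clamp lever is unlocked (swung more than 0.8 rad from locked) (value of joint clamp_lever above 0.8 rad), for 0.1 s.
2. the stop's work face is on the line, within 4 mm (y of stop_edge in the frame of mark_line between -0.004 and 0.004 m), for 0.2 s.
3. the lever is swung back and locked (below 0.2 rad) with the stop on the line (all of step 2 and value of joint clamp_lever below 0.2 rad), for 0.2 s.
4. the block lies on the table flush against the fence and butted against the locked stop, released (all of step 3 and y of wood_block in the frame of stop_edge between 0.047 and 0.053 m and x of wood_block in the frame of fence_face between -0.0285 and -0.0225 m and z of wood_block in the frame of fence_face between -0.003 and 0.003 m and angle between the y axis of wood_block and the y axis of saw, either way round below 0.05 rad and angle between wood_block's own z axis and vertical below 0.06 rad and linear speed of wood_block below 0.01 m/s and contact force between the fingers and wood_block below 0.1 N), for 0.2 s.
5. the guard is closed against its frame (value of joint guard below 0.004 m), for 0.2 s.
At the end, for the whole second after the job is handed in: Stop face within 4 mm of the line, lever locked (under 0.2 rad); block flat on the table, released, at rest, its end within 3 mm of the stop, its side within 3.5 mm of the fence, parallel within 0.05 rad; guard closed within 4 mm (all of step 4 and value of joint guard below 0.004 m); the robot touches nothing.
It fails at once if the roll of masking tape is moved more than 30 mm (distance of masking_tape from where it was at the start of the episode above 0.03 m).
It fails at once if the tape measure is moved more than 30 mm (distance of tape_measure from where it was at the start of the episode above 0.03 m).
It fails at once if the spanner is moved more than 30 mm (distance of spanner_10 from where it was at the start of the episode above 0.03 m).
It fails at once if the oil bottle is moved more than 30 mm (distance of oil_bottle from where it was at the start of the episode above 0.03 m).
It also fails if it takes over 72 s, if anything falls off the work surface, if the arm or the gripper's body presses on something with over 40 N, if the wrist force passes 120 N, or if a joint passes its speed limit or range.

## Working session

There is one attempt and no reset: what is moved stays moved. The work goes in short steps, Python scripts to look and compute and a shell command to move; the robot and the scene stay as the last step left them, time stands still between calls to the robot, and variables do not carry over. Pictures are saved under pics/ and viewed, at most 10 in all, crops included, and the job is handed in when it is done.

```bash
mkdir -p pics; cat > h.py <<'E'
import numpy as np,cv2
from station import arm
def K(p):
    f=240/np.tan(np.radians(p["fovy"])/2); return f,p["cx"],p["cy"]
def ray(p,px):
    f,cx,cy=K(p);M=np.array(p["cam_to_world"])
    return M[:3,3],M[:3,:3]@np.array([(px[0]-cx)/f,(px[1]-cy)/f,1])
def at_z(p,px,z):
    o,d=ray(p,px);return o+d*(z-o[2])/d[2]
def proj(p,X):
    f,cx,cy=K(p);M=np.array(p["cam_to_world"]);c=M[:3,:3].T@(np.array(X)-M[:3,3])
    return np.array([cx+f*c[0]/c[2],cy+f*c[1]/c[2]])
def tri(obs):
    A=np.zeros((3,3));b=np.zeros(3)
    for p,px in obs:
        o,d=ray(p,px);d=d/np.linalg.norm(d);Q=np.eye(3)-np.outer(d,d);A+=Q;b+=Q@o
    return np.linalg.solve(A,b)
def save(p,n): cv2.imwrite(f"pics/{n}.png",cv2.cvtColor(p["color"],cv2.COLOR_RGB2BGR))
E
python3 - <<'E'
from h import *
np.set_printoptions(precision=4,suppress=True)
s=arm.get_image("scene");t=arm.get_image("top")
save(s,"s0");save(t,"t0")
Z={"saw":0,"fence_face":.07,"stop_edge":.088,"lever_pivot":.128,"lever_grip":.152,"mark_line":.088,"wood_block":0,"guard_handle":.168,"masking_tape":0,"tape_measure":0,"spanner_10":0,"oil_bottle":0}
for n in Z:
    a=arm.tip_of(n,s);b=arm.tip_of(n,t)
    print(n)
    for q,l in((s,a),(t,b)):
        for d in l[:3]: print("   ",q is t,round(d["conf"],2),np.round(d["pixel"],1),at_z(q,d["pixel"],Z[n]))
    if a and b: print("   tri",tri([(s,a[0]["pixel"]),(t,b[0]["pixel"])]))
print(arm.observe()["tool_rot"],arm.tips_ahead)
i=np.hstack([cv2.imread("pics/s0.png"),cv2.imread("pics/t0.png")])
E
```

```text
saw
    False 0.9 [303.3 241.5] [0.5381 0.0186 0.    ]
    True 0.65 [256.9 245.8] [0.5298 0.003  0.    ]
   tri [0.5283 0.0008 0.0151]
fence_face
    False 0.85 [300.7 221.5] [0.5487 0.0547 0.07  ]
    False 0.53 [327.5 223.8] [ 0.6301 -0.0123  0.07  ]
    True 0.8 [231.5 235.1] [0.5522 0.0671 0.07  ]
   tri [0.5547 0.0687 0.0595]
stop_edge
    False 0.65 [318.  237.8] [ 0.5409 -0.0936  0.088 ]
    True 0.96 [279.2 234. ] [ 0.5519 -0.0713  0.088 ]
   tri [ 0.5548 -0.0695  0.0675]
lever_pivot
    False 0.66 [327.1 226.2] [ 0.5776 -0.0966  0.128 ]
    False 0.38 [349.3 303.9] [ 0.4302 -0.4676  0.128 ]
    True 0.74 [289.7 222.9] [ 0.5766 -0.1034  0.128 ]
   tri [ 0.5747 -0.1033  0.1333]
lever_grip
    False 0.61 [314.3 228.3] [ 0.5149 -0.1141  0.152 ]
    True 0.63 [294.5 247.7] [ 0.5044 -0.118   0.152 ]
   tri [ 0.5073 -0.1199  0.1576]
mark_line
    True 0.55 [213.4 314. ] [0.3287 0.1096 0.088 ]
    True 0.37 [260.5 234.3] [ 0.5513 -0.0183  0.088 ]
wood_block
    False 0.89 [314.8 316.4] [ 0.3783 -0.3525  0.    ]
    False 0.8 [348.9 303.1] [ 0.5053 -0.358   0.    ]
    False 0.7 [32
[... 311 characters left out ...]
4.9 241.2] [0.5217 0.1723 0.168 ]
   tri [0.52   0.1697 0.1776]
masking_tape
    False 0.57 [273.5 280.6] [ 0.3385 -0.1292  0.    ]
    True 0.6 [302.4 310.1] [ 0.3368 -0.134   0.    ]
   tri [ 0.3367 -0.134   0.0046]
tape_measure
    False 0.71 [241.9 240.6] [0.3333 0.1477 0.    ]
    True 0.94 [213.9 312.4] [0.3322 0.1275 0.    ]
   tri [0.3294 0.1252 0.016 ]
spanner_10
    False 0.63 [227.1 218.3] [0.34   0.3267 0.    ]
    True 0.52 [153.1 311.8] [0.3353 0.3064 0.    ]
   tri [0.3342 0.3012 0.0167]
oil_bottle
    False 0.85 [387.9 289.9] [ 0.655  -0.3728  0.    ]
    True 0.66 [383.8 205.6] [ 0.6516 -0.3837  0.    ]
   tri [ 0.6484 -0.3817  0.0106]
[ 0.1838  0.983   0.     -0.    ] 0.017
```

View pics/t0.png

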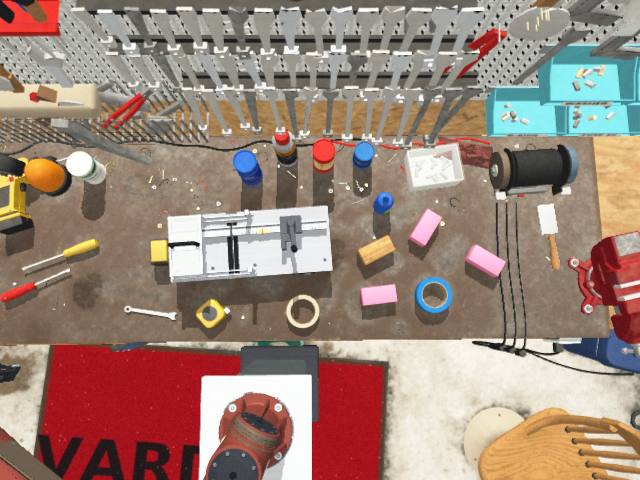

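View pics/s0.png

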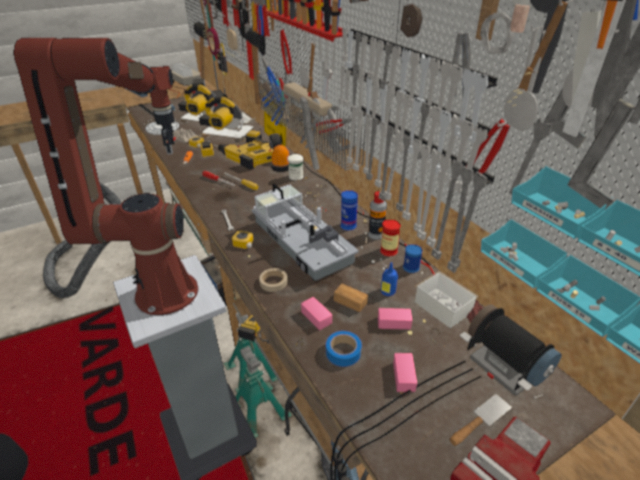

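The pine block is the brown one at top px (376,249). The look-alikes at (379,295), (425,228) and (485,261) are pink. Saw: stop at (290,232), guard handle at (184,242). I'll bring the wrist camera over the saw.

```bash
python3 -m pendant '[0.01,-0.02,0.02,0,0,2, 0.03,-0.06,0.04,0,0,4, 0.05,-0.10,0.06,0,0,7, 0.07,-0.14,0.08,0,0,10, 0.09,-0.18,0.1,0,0,13, 0.11,-0.22,0.12,0,0,16, 0.13,-0.26,0.14,0,0,19, 0.15,-0.30,0.15,0,0,21]' 1 && python3 -m pendant '[0.02,-0.04,0,0,0,0, 0.04,-0.08,0,0,0,0, 0.06,-0.12,0,0,0,0, 0.08,-0.16,0,0,0,0, 0.08,-0.20,0,0,0,0, 0.08,-0.24,0,0,0,0, 0.08,-0.28,0,0,0,0, 0.08,-0.28,0,0,0,0]'
python3 - <<'E'
from h import *
np.set_printoptions(precision=4,suppress=True)
w=arm.get_image("wrist");save(w,"w1");print(np.array(w["cam_to_world"]),w["fovy"])
Z={"fence_face":.07,"stop_edge":.088,"lever_pivot":.128,"lever_grip":.152,"mark_line":.088,"wood_block":0,"guard_handle":.168}
for n in Z:
    for d in arm.tip_of(n,w)[:3]: print(n,round(d["conf"],2),np.round(d["pixel"],1),at_z(w,d["pixel"],Z[n]))
E
```

```text
time_s: 2.1
tool_pos: [0.3769, 0.2815, 0.401]
tool_rot: [0.001, 1.0, 0.001, 0.002]
force: [1.6, 0.3, -0.2]
grip_width: 0.0854
grasp_force: 0.0
time_s: 2.9
tool_pos: [0.4558, -0.0013, 0.3983]
tool_rot: [0.005, 1.0, -0.001, 0.0]
force: [-0.1, 1.5, 0.5]
grip_width: 0.0855
grasp_force: 0.0
[[ 0.0106  0.9571  0.2897  0.3827]
 [ 0.9999 -0.0095 -0.0051 -0.0013]
 [-0.0022  0.2897 -0.9571  0.5236]
 [ 0.      0.      0.      1.    ]] 63.070771403584686
fence_face 0.78 [379.8 262.3] [0.5539 0.064  0.07  ]
stop_edge 0.7 [263.4 275.6] [ 0.5628 -0.0778  0.088 ]
lever_pivot 0.83 [232.3 302.1] [ 0.5777 -0.1072  0.128 ]
lever_grip 0.63 [230.9 304.4] [ 0.5685 -0.1025  0.152 ]
mark_line 0.92 [311.8 269.1] [ 0.555  -0.0195  0.088 ]
wood_block 0.87 [ 42.5 122.8] [ 0.3845 -0.3659  0.    ]
wood_block 0.62 [ 72.3 219. ] [ 0.5124 -0.3527  0.    ]
guard_handle 0.68 [515.4 261.4] [0.5173 0.181  0.168 ]
guard_handle 0.53 [230.9 303.9] [ 0.56   -0.0981  0.168 ]
```

View pics/w1.png

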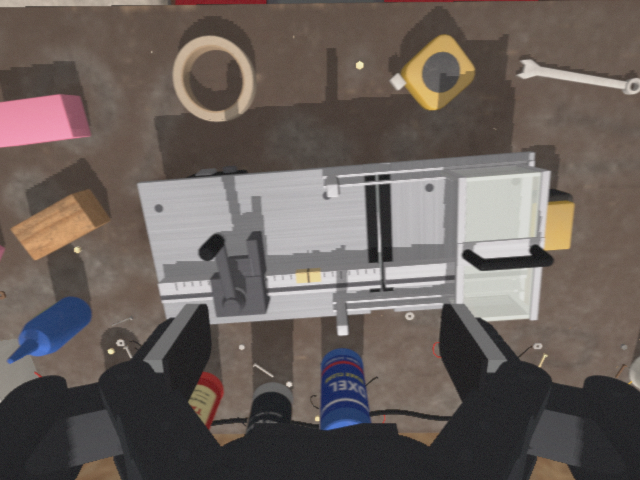

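The wrist view shows the saw with the black grip at about (211,246), the stop face at column ~264, the tape with its line at (309,277), and the table corners at (138,183), (160,327) and (533,153). The pine block is at (60,225), brown; the pink block at (40,120) is not meant.

```bash
python3 - <<'E'
from h import *
np.set_printoptions(precision=4,suppress=True)
w=arm.get_image("wrist")
for n,px,z in [("FR",(138,183),.07),("FL",(533,153),.07),("BR",(160,327),.07),("grip",(211,246),.152),("line",(309,272),.088)]:
    print(n,at_z(w,px,z))
c=w["color"][170:340,130:350];c=cv2.resize(c,None,fx=3.5,fy=3.5,interpolation=cv2.INTER_CUBIC)
a=w["color"][170:270,0:130];a=cv2.resize(a,None,fx=2,fy=2)
c[-200:,-260:]=a
cv2.imwrite("pics/w1c.png",c[...,::-1])
E
```

```text
FR [ 0.4545 -0.2144  0.07  ]
FL [0.4211 0.24   0.07  ]
BR [ 0.6428 -0.2121  0.07  ]
grip [ 0.5049 -0.111   0.152 ]
line [ 0.5589 -0.0162  0.088 ]
```

View pics/w1c.png

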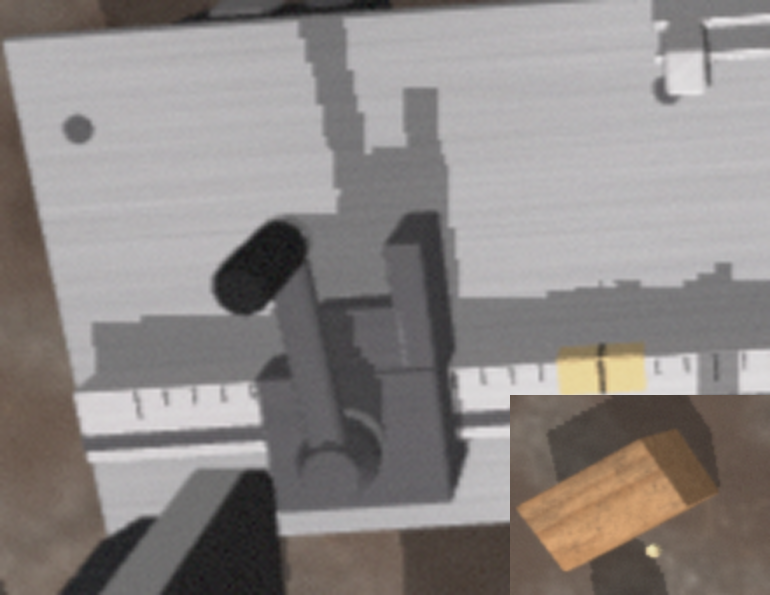

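Camera was still settling, so I'll redo this with consistent pixels and calibration, overlaying a model fit.

```bash
python3 - <<'E'
from h import *
from scipy.optimize import least_squares
np.set_printoptions(precision=4,suppress=True)
w=arm.get_image("wrist");s=arm.observe();print(s["tool_pos"],s["qvel"])
C=lambda x,y:(130+x/3.5,170+y/3.5)
print("FR",at_z(w,C(5,40),.07),"fence",at_z(w,C(75,393),.088),at_z(w,C(560,362),.088),"line",at_z(w,C(602,358),.088),"grip",at_z(w,C(262,266),.152),"pivot",at_z(w,C(330,465),.128))
def S(q,v):
    c,s=np.cos(q[2]),np.sin(q[2]);return np.array([q[0]+c*v[0]-s*v[1],q[1]+s*v[0]+c*v[1],v[2]])
obs=[((-.095,-.22,.07),C(5,40)),((.025,-.22,.088),C(75,393)),((.052,-.22,.088),C(88,455))]
e=[C(560,362)]
def res(q):
    r=[proj(w,S(q,v))-p for v,p in obs]
    a=at_z(w,e[0],.088)[:2]-q[:2];xs=np.cos(q[2])*a[0]+np.sin(q[2])*a[1]
    return np.concatenate(r+[[(xs-.025)*800]])
f=least_squares(res,[.53,0,.05]);q=f.x;print("saw",q,np.degrees(q[2]),res(q))
inv=lambda P:(np.array([[np.cos(q[2]),np.sin(q[2])],[-np.sin(q[2]),np.cos(q[2])]])@(P[:2]-q[:2]))
for n,px,z in [("line",C(602,358),.088),("grip",C(262,266),.152),("pivot",C(330,465),.128)]: print(n,inv(at_z(w,px,z)))
im=cv2.resize(w["color"],None,fx=3.5,fy=3.5,interpolation=cv2.INTER_CUBIC)
def L(a,b,col):
    P=[tuple(int(round(t*3.5)) for t in proj(w,S(q,v))) for v in(a,b)];cv2.line(im,*P,col,1)
for y0 in(-.22,):
  L((-.095,-.22,.07),(.095,-.22,.07),(255,0,0));L((-.095,-.22,.07),(-.095,.24,.07),(255,0,0));L((.025,-.22,.088),(.025,.2,.088),(0,0,255));L((.025,-.22,.07),(.025,.2,.07),(0,160,0))
yl=inv(at_z(w,C(602,358),.088))[1]
L((.025,yl,.088),(.052,yl,.088),(255,0,255))
ye=-.075
L((-.027,ye,.07),(.025,ye,.07),(255,255,0));L((-.027,ye,.111),(.052,ye,.111),(255,255,0))
c=im[int(160*3.5):int(330*3.5),int(120*3.5):int(345*3.5)]
cv2.imwrite("pics/w2c.png",c[...,::-1])
p=proj(w,S(q,(0,0,.07)));print(p)
E
```

```text
[0.4559 0.0036 0.3983] [-0.0081  0.0023 -0.0004 -0.0012  0.0021 -0.0025]
FR [ 0.4526 -0.2219  0.07  ] fence [ 0.5718 -0.2066  0.088 ] [ 0.5607 -0.0391  0.088 ] line [ 0.5592 -0.0247  0.088 ] grip [ 0.5049 -0.1173  0.152 ] pivot [ 0.5794 -0.1095  0.128 ]
saw [0.5288 0.0084 0.0825] 4.725707062846918 [ 2.7384 -0.3016 -1.8325  0.0725 -0.8424  2.6123  2.233 ]
line [ 0.0275 -0.0355]
grip [-0.0343 -0.1232]
pivot [ 0.0407 -0.1216]
[329.5059 243.4613]
```

View pics/w2c.png

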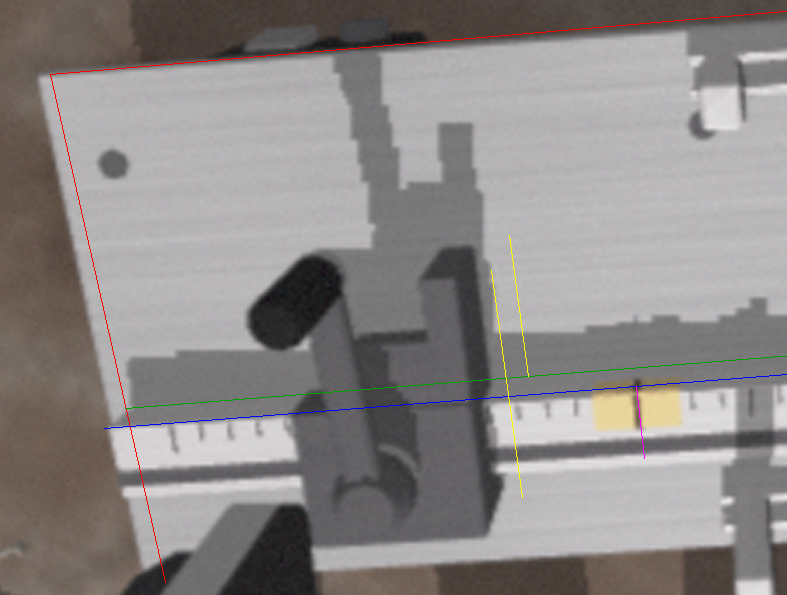

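Fit: saw at (0.533, 0.004) with yaw 3.8°. In saw y the line is at about -0.030 and the stop face about -0.085. The grip is at world (0.506, -0.118), which matches the locked geometry. Now to grasp the lever.

```bash
python3 -m pendant '[0.01,-0.02,-0.02,0,0,-7, 0.02,-0.04,-0.04,0,0,-14, 0.03,-0.06,-0.06,0,0,-21, 0.04,-0.08,-0.09,0,0,-28, 0.045,-0.10,-0.12,0,0,-35, 0.05,-0.121,-0.14,0,0,-42, 0.05,-0.121,-0.16,0,0,-49, 0.05,-0.121,-0.17,0,0,-55]' 1 20 && python3 -m pendant '[0,0,-0.02,0,0,0, 0,0,-0.04,0,0,0, 0,0,-0.06,0,0,0, 0,0,-0.07,0,0,0, 0,0,-0.07,0,0,0, 0,0,-0.07,0,0,0, 0,0,-0.07,0,0,0, 0,0,-0.07,0,0,0]' && python3 -m pendant '[0,0,0,0,0,0, 0,0,0,0,0,0, 0,0,0,0,0,0, 0,0,0,0,0,0, 0,0,0,0,0,0, 0,0,0,0,0,0, 0,0,0,0,0,0, 0,0,0,0,0,0]' -0.75 20
```

```text
time_s: 4.2
tool_pos: [0.5049, -0.1181, 0.2257]
tool_rot: [0.465, 0.885, -0.0, -0.002]
force: [0.4, 0.7, 0.7]
grip_width: 0.0854
grasp_force: 0.0
time_s: 5.0
tool_pos: [0.5068, -0.1185, 0.1596]
tool_rot: [0.463, 0.886, 0.0, 0.001]
force: [-1.1, -0.3, -0.1]
grip_width: 0.0854
grasp_force: 0.0
time_s: 5.8
tool_pos: [0.5054, -0.1184, 0.1583]
tool_rot: [0.463, 0.886, -0.0, -0.001]
force: [-3.7, -1.7, 3.7]
grip_width: 0.0162
grasp_force: 21.2
```

```bash
python3 -m pendant '[0.0014,-0.0104,0,0,0,8, 0.0042,-0.0204,0,0,0,16, 0.0085,-0.03,0,0,0,24, 0.014,-0.0389,0,0,0,32, 0.0207,-0.0469,0,0,0,40, 0.0284,-0.054,0,0,0,48, 0.037,-0.0598,0,0,0,56, 0.0464,-0.0645,0,0,0,64]' && python3 -m pendant '[0.005,-0.0016,0,0,0,4, 0.0099,-0.0032,0,0,0,8, 0.014,-0.004,0,0,0,11, 0.0176,-0.0048,0,0,0,14, 0.0176,-0.0048,0,0,0,14, 0.0176,-0.0048,0,0,0,14, 0.0176,-0.0048,0,0,0,14, 0.0176,-0.0048,0,0,0,14]'
python3 - <<'E'
from h import *
np.set_printoptions(precision=4,suppress=True)
w=arm.get_image("wrist");save(w,"w3");t=arm.get_image("top")
for n,z in(("stop_edge",.088),("mark_line",.088),("lever_pivot",.128)):
  for q in(w,t):
    for d in arm.tip_of(n,q)[:2]: print(n,q is t,round(d["conf"],2),np.round(d["pixel"],1),at_z(q,d["pixel"],z))
E
```

```text
time_s: 6.6
tool_pos: [0.5546, -0.1809, 0.1582]
tool_rot: [-0.079, 0.997, 0.002, 0.003]
force: [3.4, 5.7, 0.8]
grip_width: 0.0161
grasp_force: 21.6
time_s: 7.4
tool_pos: [0.5719, -0.1855, 0.1582]
tool_rot: [-0.197, 0.98, 0.001, 0.003]
force: [2.6, 4.3, -0.9]
grip_width: 0.0162
grasp_force: 21.5
stop_edge False 0.97 [501.8 313.9] [ 0.563  -0.0836  0.088 ]
stop_edge True 0.73 [280.1 233.8] [ 0.5524 -0.0739  0.088 ]
mark_line False 0.76 [593.1 341.3] [ 0.5581 -0.0267  0.088 ]
mark_line True 0.38 [258.7 232.2] [ 0.5574 -0.0131  0.088 ]
lever_pivot False 0.88 [464.4 366.6] [ 0.5812 -0.1128  0.128 ]
lever_pivot True 0.75 [294.3 223. ] [ 0.5762 -0.1161  0.128 ]
```

View pics/w3.png

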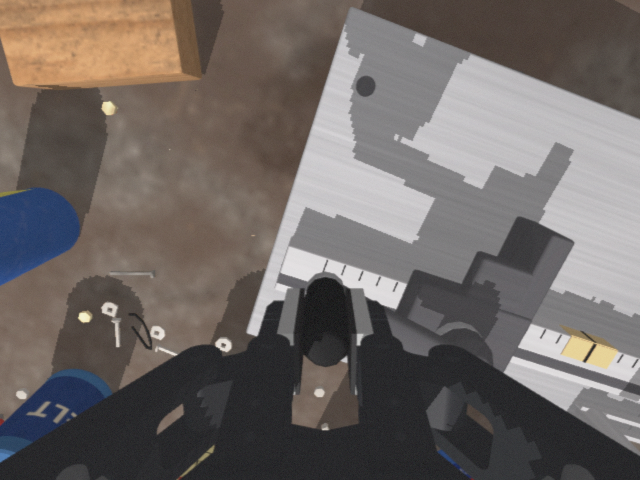

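The lever now points right along the fence (grip (322,315)) and the stop is unlocked, with its edge near (515,320) and the line at (592,343). It needs to slide about 56 mm. I'll do 53 mm, then measure.

```bash
python3 -m pendant '[-0.0005,0.008,0,0,0,0, -0.001,0.017,0,0,0,0, -0.0017,0.026,0,0,0,0, -0.0023,0.035,0,0,0,0, -0.003,0.044,0,0,0,0, -0.0035,0.053,0,0,0,0, -0.0035,0.053,0,0,0,0, -0.0035,0.053,0,0,0,0]'
python3 - <<'E'
from h import *
np.set_printoptions(precision=4,suppress=True)
w=arm.get_image("wrist");w=arm.get_image("wrist");save(w,"w4")
P={}
for n,z in(("stop_edge",.088),("mark_line",.088),("lever_pivot",.128)):
    for d in arm.tip_of(n,w)[:2]:
        X=at_z(w,d["pixel"],z);a=X[:2]-[.5329,.0039];print(n,round(d["conf"],2),np.round(d["pixel"],1),X,"saw",a@[.9978,.066],a@[-.066,.9978])
c=w["color"][200:400,400:640];cv2.imwrite("pics/w4c.png",cv2.resize(c,None,fx=3,fy=3,interpolation=cv2.INTER_CUBIC)[...,::-1])
np.save("w4cam",w["cam_to_world"]);print(w["fovy"],w["cx"],w["cy"])
E
```

```text
time_s: 8.6
tool_pos: [0.5677, -0.1343, 0.1584]
tool_rot: [-0.197, 0.98, -0.0, 0.002]
force: [6.1, 0.1, -3.5]
grip_width: 0.0161
grasp_force: 21.4
stop_edge 0.62 [504.9 315.6] [ 0.5589 -0.0306  0.088 ] saw 0.023630323304973735 -0.03614132478863759
lever_pivot 0.72 [464.5 367.1] [ 0.5771 -0.0615  0.128 ] saw 0.03983180327905111 -0.06821065341432787
lever_pivot 0.59 [508.7 243.4] [ 0.5169 -0.0736  0.128 ] saw -0.02104960931349098 -0.07624550436381722
63.070771403584686 324.75548827549545 236.55897699526966
```

View pics/w4c.png

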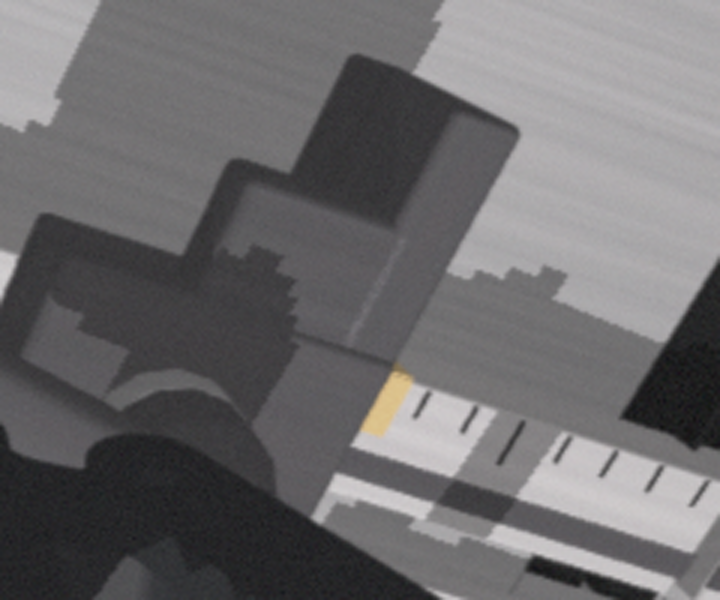

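```bash
python3 - <<'E'
from h import *
w=dict(fovy=63.0707714,cx=324.755,cy=236.559,cam_to_world=np.load("w4cam.npy"))
for n,(x,y),z in [("tape R front top",(410,378),.088),("tick",(427,395),.088),("face top corner z111",(455,110),.111),("face bottom front z70",(518,133),.07),("face/fence",(395,368),.088)]:
    X=at_z(w,(400+x/3,200+y/3),z);a=X[:2]-[.5329,.0039];print(n,a@[.9978,.066],a@[-.066,.9978])
s=arm.observe();print(s["tool_pos"],s["force"])
w=arm.get_image("wrist");X=arm.get_image("top")
E
```

```text
tape R front top 0.023707081793735617 -0.016335594616781853
tick 0.025884050789133268 -0.01160740320313568
face top corner z111 -0.027911029202612382 -0.049285711938048885
face bottom front z70 -0.02390237297690403 -0.008110176390662102
face/fence 0.02273941889699358 -0.019978104550522412
[ 0.56765154 -0.13424578  0.15836576] [ 5.63226891  0.08341775 -2.74703698]
```

```bash
python3 - <<'E'
from h import *
w=dict(fovy=63.0707714,cx=324.755,cy=236.559,cam_to_world=np.load("w4cam.npy"))
for (x,y) in [(519,131),(455,245),(397,366),(330,495)]:
    X=at_z(w,(400+x/3,200+y/3),.111);a=X[:2]-[.5329,.0039];print(a@[.9978,.066],a@[-.066,.9978])
E
```

```text
-0.028098545547673083 -0.03829689425954393
-0.007885695133463093 -0.03837932335782924
0.014449162489532832 -0.03692767482356113
0.04027658918283766 -0.03610138864181203
```

Stop face is at about -0.037 and the line at about -0.031, so 6 mm more, then swing back.

```bash
python3 -m pendant '[-0.0001,0.002,0,0,0,0, -0.0002,0.004,0,0,0,0, -0.0004,0.006,0,0,0,0, -0.0004,0.006,0,0,0,0, -0.0004,0.006,0,0,0,0, -0.0004,0.006,0,0,0,0, -0.0004,0.006,0,0,0,0, -0.0004,0.006,0,0,0,0]' && python3 -m pendant '[-0.0102,0.0022,0,0,0,-8, -0.02,0.0059,0,0,0,-16, -0.0292,0.0108,0,0,0,-24, -0.0376,0.017,0,0,0,-32, -0.0451,0.0243,0,0,0,-40, -0.0515,0.0326,0,0,0,-48, -0.0567,0.0416,0,0,0,-56, -0.0606,0.0513,0,0,0,-64]' && python3 -m pendant '[-0.0015,0.005,0,0,0,-4, -0.0025,0.0102,0,0,0,-8, -0.003,0.014,0,0,0,-11, -0.0034,0.018,0,0,0,-14, -0.0035,0.02,0,0,0,-15, -0.0035,0.02,0,0,0,-15, -0.0035,0.02,0,0,0,-15, -0.0035,0.02,0,0,0,-15]'
```

```text
time_s: 9.75
tool_pos: [0.5669, -0.1299, 0.1584]
tool_rot: [-0.197, 0.98, -0.001, 0.001]
force: [3.9, -3.9, -2.8]
grip_width: 0.0163
grasp_force: 21.6
time_s: 10.55
tool_pos: [0.5049, -0.0788, 0.1584]
tool_rot: [0.355, 0.935, -0.002, 0.0]
force: [1.6, -6.1, -1.4]
grip_width: 0.0162
grasp_force: 21.8
time_s: 11.35
tool_pos: [0.5011, -0.0609, 0.1585]
tool_rot: [0.47, 0.883, -0.004, 0.001]
force: [-1.3, -11.4, -0.9]
grip_width: 0.0162
grasp_force: 21.9
```

```bash
python3 -m pendant '[0,-0.002,0,0,0,0, 0,-0.002,0,0,0,0, 0,-0.002,0,0,0,0, 0,-0.002,0.03,0,0,0, 0,0,0.07,0,0,6, 0,0,0.11,0,0,14, -0.01,0,0.14,0,0,22, -0.02,0,0.16,0,0,30]' 1 && python3 -m pendant '[-0.01,0.01,0.02,0,0,8, -0.02,0.02,0.03,0,0,16, -0.03,0.03,0.04,0,0,22, -0.03,0.03,0.04,0,0,25, -0.03,0.03,0.04,0,0,25, -0.03,0.03,0.04,0,0,25, -0.03,0.03,0.04,0,0,25, -0.03,0.03,0.04,0,0,25]'
python3 - <<'E'
from h import *
np.set_printoptions(precision=4,suppress=True)
w=arm.get_image("wrist");np.save("w5cam",w["cam_to_world"]);save(w,"w5")
for n,z in(("stop_edge",.088),("mark_line",.088),("lever_pivot",.128),("lever_grip",.152),("guard_handle",.168),("wood_block",0)):
    for d in arm.tip_of(n,w)[:3]:
        X=at_z(w,d["pixel"],z);a=X[:2]-[.5329,.0039];print(n,round(d["conf"],2),np.round(d["pixel"],1),X,"saw",a@[.9978,.066],a@[-.066,.9978])
c=w["color"][180:340,170:370];A=cv2.resize(c,None,fx=3.5,fy=3.5,interpolation=cv2.INTER_CUBIC)
cv2.imwrite("pics/w5c.png",A[...,::-1])
E
```

```text
time_s: 12.15
tool_pos: [0.4825, -0.0569, 0.3215]
tool_rot: [0.223, 0.975, 0.0, 0.002]
force: [-0.0, 0.5, -0.7]
grip_width: 0.0858
grasp_force: 0.0
time_s: 12.95
tool_pos: [0.4518, -0.0273, 0.3578]
tool_rot: [0.011, 1.0, 0.0, -0.001]
force: [-0.1, -0.7, -0.0]
grip_width: 0.0854
grasp_force: 0.0
stop_edge 0.66 [328.1 288. ] [ 0.5571 -0.0269  0.088 ] saw 0.02207308498387022 -0.03234980961944079
stop_edge 0.48 [ 77.  329.5] [ 0.602  -0.3132  0.088 ] saw 0.048010400818348876 -0.3210099094301775
stop_edge 0.2 [ 68.8 234.1] [ 0.4893 -0.2987  0.088 ] saw -0.06351779468631652 -0.2990818380799835
mark_line 0.7 [327.9 287.8] [ 0.5568 -0.0271  0.088 ] saw 0.021815595039988853 -0.032548247437824716
mark_line 0.4 [299.9 321.7] [ 0.5977 -0.0596  0.088 ] saw 0.06050613622311174 -0.067619075319781
lever_pivot 0.56 [300.2 321.5] [ 0.5754 -0.0559  0.128 ] saw 0.038423048708402616 -0.06251726329682553
lever_grip 0.58 [285.8 259.2] [ 0.4992 -0.0644  0.152 ] saw -0.038165532413407095 -0.06593634767271526
guard_handle 0.77 [566.  277.8] [0.516  0.1801 0.168 ] saw -0.0052818170119425245 0.17694226117539635
wood_block 0.97 [ 72.3 234.4] [ 0.5143 -0.3549  0.    ] saw -0.04219690788406538 -0.35674714083301207
wood_block 0.55 [ 41.7 130.5] [ 0.3849 -0.3644  0.    ] saw -0.17199239022569712 -0.3577478668998463
```

View pics/w5c.png

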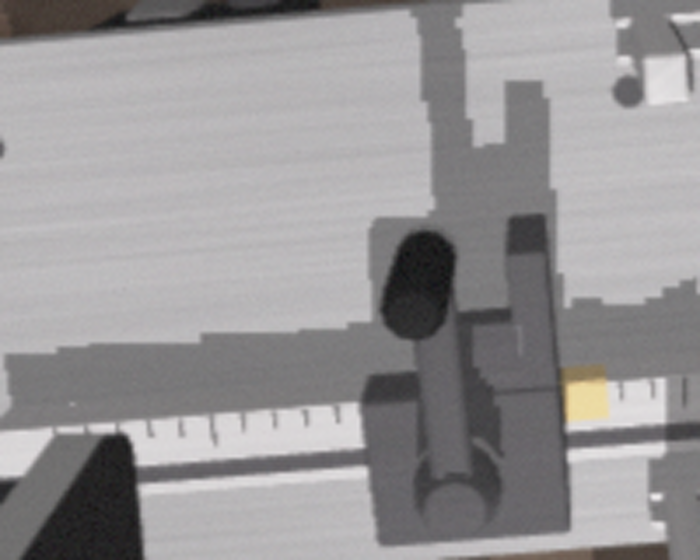

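The stop covers the line by about 1.5 mm: 13.5 mm of the tape's 15 mm half shows at crop (565–608,390). That is within tolerance, and the lever is locked, pointing to the front. Next I'll look at the block from above.

```bash
python3 -m pendant '[0,-0.04,0,0,0,0, 0,-0.085,-0.01,0,0,0, 0,-0.13,-0.02,0,0,0, 0,-0.175,-0.03,0,0,0, 0,-0.22,-0.038,0,0,0, 0.003,-0.265,-0.038,0,0,0, 0.003,-0.31,-0.038,0,0,0, 0.003,-0.328,-0.038,0,0,0]' && python3 -m pendant '[0,0,0,0,0,0, 0,0,0,0,0,0, 0,0,0,0,0,0, 0,0,0,0,0,0, 0,0,0,0,0,0, 0,0,0,0,0,0, 0,0,0,0,0,0, 0,0,0,0,0,0]'
python3 - <<'E'
from h import *
np.set_printoptions(precision=4,suppress=True)
w=arm.get_image("wrist");save(w,"w6")
for d in arm.tip_of("wood_block",w)[:3]: print(round(d["conf"],2),d["pixel"],at_z(w,d["pixel"],0))
for d in arm.masks_of("wood_block",w)[:3]:
    m=d["region"];print(d["conf"],d["box"],w["color"][m].mean(0))
    c=max(cv2.findContours(m.astype(np.uint8),0,1)[0],key=cv2.contourArea)[:,0]
    h=cv2.convexHull(c)[:,0]
    for z in(0,.04):
        X=np.array([at_z(w,p,z)[:2] for p in h]).astype(np.float32)*1000
        r=cv2.minAreaRect(X);b=cv2.boxPoints(r);print(z,r)
    # fit block model: silhouette
    from scipy.optimize import minimize
    def poly(q):
        C,S=np.cos(q[2]),np.sin(q[2]);P=[proj(w,(q[0]+C*a-S*b_,q[1]+S*a+C*b_,z)) for a in(-.025,.025) for b_ in(-.05,.05) for z in(0,.04)]
        return cv2.convexHull(np.array(P,np.float32))
    def cost(q):
        M=np.zeros(m.shape,np.uint8);cv2.fillConvexPoly(M,np.round(poly(q)*16).astype(int),1,shift=4);return (M.astype(bool)^m).sum()
    X0=at_z(w,np.array(np.nonzero(m))[::-1].mean(1),.02)
    best=min((minimize(cost,[X0[0],X0[1],t],method="Nelder-Mead",options=dict(initial_simplex=[[X0[0],X0[1],t],[X0[0]+.01,X0[1],t],[X0[0],X0[1]+.01,t],[X0[0],X0[1],t+.3]])) for t in np.arange(0,3.1,.4)),key=lambda r:r.fun)
    print("fit",best.x,np.degrees(best.x[2]),best.fun,m.sum())
print(arm.observe()["tool_pos"])
E
```

```text
time_s: 14.1
tool_pos: [0.4542, -0.359, 0.3198]
tool_rot: [0.012, 1.0, -0.0, -0.0]
force: [0.9, 1.2, -1.1]
grip_width: 0.0852
grasp_force: 0.0
time_s: 14.9
tool_pos: [0.4549, -0.3551, 0.3204]
tool_rot: [0.01, 1.0, -0.0, 0.0]
force: [0.8, -0.1, 0.3]
grip_width: 0.0853
grasp_force: 0.0
0.77 [316.3, 120.3] [ 0.3839 -0.3639  0.    ]
0.7 [202.2, 291.7] [ 0.5851 -0.5114  0.    ]
0.68 [323.4, 233.9] [ 0.5134 -0.359   0.    ]
0.74 [273.5, 198.2, 376.3, 283.0] [187.0824 143.2395 103.1586]
0 ((522.5651245117188, -357.0873718261719), (62.88065719604492, 111.40766906738281), 25.936113357543945)
0.04 ((509.9374694824219, -356.86236572265625), (57.237266540527344, 101.40904235839844), 25.93610954284668)
fit [ 0.5134 -0.3553  0.4845] 27.76173519729108 261.0 4526
0.71 [261.8, 84.9, 372.4, 150.7] [237.8934 157.234  182.3546]
0 ((382.29498291015625, -360.1761474609375), (55.276512145996094, 109.62313842773438), 6.878527641296387)
0.04 ((382.2563171386719, -359.6737976074219), (50.3155632019043, 99.78468322753906), 6.878546714782715)
fit [ 0.3825 -0.3597  0.1161] 6.654489055468262 203.0 5223
0.7 [160.7, 248.5, 243.8, 321.6] [214.2753 138.9159 160.1626]
0 ((588.5380859375, -511.1228332519531), (57.52244186401367, 118.7503662109375), 57.25852966308594)
0.04 ((569.9894409179688, -497.0733642578125), (52.359947204589844, 108.0926513671875), 57.258636474609375)
fit [ 0.5804 -0.5043  0.9809] 56.20204864942878 1369.0 2902
[ 0.4549 -0.3552  0.3203]
```

View pics/w6.png

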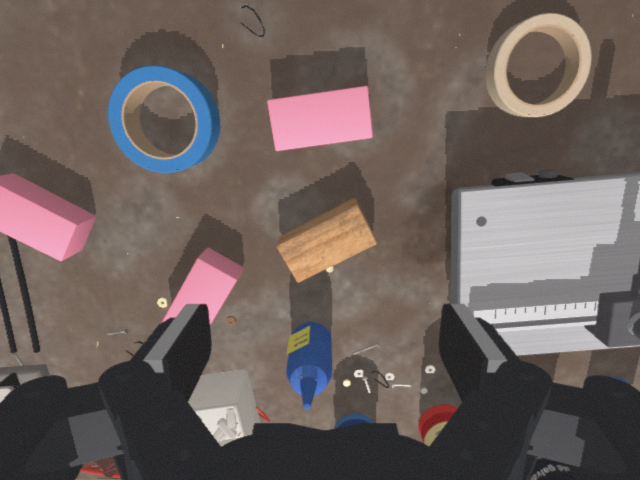

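The pine block is brown at (327,240), fitted at (0.5134, -0.3555) with yaw ~26.5°. I'll grip only its upper part so the fence-side finger clears the fence.

```bash
python3 -m pendant '[0.008,0,-0.02,0,0,-7.8, 0.016,0,-0.05,0,0,-15.6, 0.024,0,-0.08,0,0,-23.4, 0.032,0,-0.11,0,0,-31.2, 0.04,0,-0.14,0,0,-39, 0.048,0,-0.17,0,0,-46.8, 0.056,0,-0.19,0,0,-54.6, 0.0585,0,-0.2,0,0,-62.4]' 1 && python3 -m pendant '[0,0,-0.01,0,0,0, 0,0,-0.03,0,0,0, 0,0,-0.05,0,0,0, 0,0,-0.07,0,0,0, 0,0,-0.081,0,0,0, 0,0,-0.081,0,0,0, 0,0,-0.081,0,0,0, 0,0,-0.081,0,0,0]' && python3 -m pendant '[0,0,0,0,0,0, 0,0,0,0,0,0, 0,0,0,0,0,0, 0,0,0,0,0,0, 0,0,0,0,0,0, 0,0,0,0,0,0, 0,0,0,0,0,0, 0,0,0,0,0,0]' -0.2 35
```

```text
time_s: 15.85
tool_pos: [0.5127, -0.3541, 0.1172]
tool_rot: [0.529, 0.849, 0.0, -0.002]
force: [-0.0, 0.9, -0.4]
grip_width: 0.0854
grasp_force: 0.0
time_s: 16.65
tool_pos: [0.5143, -0.3561, 0.0408]
tool_rot: [0.527, 0.85, -0.0, 0.001]
force: [0.0, 1.1, 0.8]
grip_width: 0.0853
grasp_force: 0.0
time_s: 17.45
tool_pos: [0.514, -0.3557, 0.0402]
tool_rot: [0.527, 0.85, -0.0, 0.001]
force: [-0.6, 0.4, 6.1]
grip_width: 0.049
grasp_force: 38.7
```

```bash
python3 -m pendant '[0,0,0.03,0,0,0, 0,0,0.07,0,0,0, 0,0,0.11,0,0,0, 0,0,0.15,0,0,0, 0,0.02,0.19,0,0,-4, 0,0.05,0.22,0,0,-8, 0,0.09,0.22,0,0,-12, 0,0.13,0.22,0,0,-16]' && python3 -m pendant '[0,0.045,0,0,0,-2, 0.003,0.09,0,0,0,-4, 0.006,0.135,0,0,0,-6.6, 0.009,0.18,0,0,0,-6.6, 0.009,0.225,0,0,0,-6.6, 0.009,0.255,0,0,0,-6.6, 0.009,0.261,-0.03,0,0,-6.6, 0.009,0.261,-0.07,0,0,-6.6]' && python3 -m pendant '[0,0,-0.03,0,0,0, 0,0,-0.05,0,0,0, 0,0,-0.06,0,0,0, 0,0,-0.065,0,0,0, 0,0,-0.065,0,0,0, 0,0,-0.065,0,0,0, 0,0,-0.065,0,0,0, 0,0,-0.065,0,0,0]'
python3 - <<'E'
from h import *
for n in("scene","wrist"): save(arm.get_image(n),"p7"+n)
a=cv2.imread("pics/p7scene.png")[150:300,220:400];a=cv2.resize(a,None,fx=2.2,fy=2.2)
b=cv2.imread("pics/p7wrist.png");b=cv2.resize(b,None,fx=.62,fy=.62);h=max(a.shape[0],b.shape[0])
P=lambda i:np.pad(i,((0,h-i.shape[0]),(0,0),(0,0)));cv2.imwrite("pics/p7.png",np.hstack([P(a),P(b)]))
E
```

```text
time_s: 18.25
tool_pos: [0.5135, -0.2244, 0.2602]
tool_rot: [0.642, 0.767, 0.0, 0.001]
force: [0.0, 0.7, -1.7]
grip_width: 0.0492
grasp_force: 37.9
time_s: 19.05
tool_pos: [0.524, 0.0375, 0.1905]
tool_rot: [0.682, 0.731, 0.002, 0.002]
force: [0.2, -0.6, -1.1]
grip_width: 0.0491
grasp_force: 38.0
time_s: 19.85
tool_pos: [0.5233, 0.0357, 0.1255]
tool_rot: [0.683, 0.73, 0.001, 0.001]
force: [0.4, 0.1, -0.9]
grip_width: 0.0488
grasp_force: 37.9
```

View pics/p7.png

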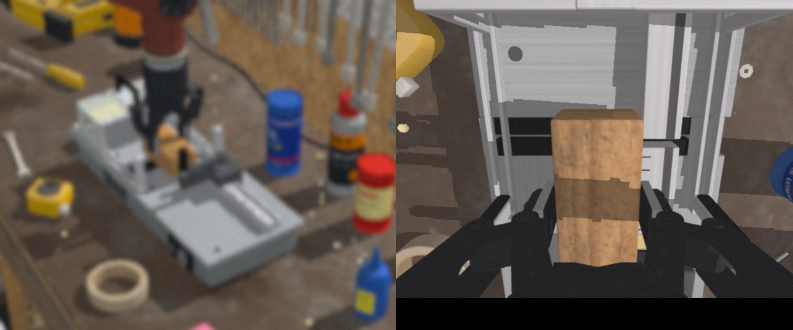

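```bash
python3 -m pendant '[0,0,-0.004,0,0,0, 0,0,-0.008,0,0,0, 0,0,-0.011,0,0,0, 0,0,-0.013,0,0,0, 0,0,-0.0145,0,0,0, 0,0,-0.0155,0,0,0, 0,0,-0.0155,0,0,0, 0,0,-0.0155,0,0,0]'
```

```text
time_s: 20.75
tool_pos: [0.522, 0.0358, 0.1103]
tool_rot: [0.683, 0.73, -0.001, -0.001]
force: [-4.7, 0.2, 8.7]
grip_width: 0.049
grasp_force: 39.0
```

```bash
python3 -m pendant '[0,0,0.0015,0,0,0, 0,0,0.0015,0,0,0, 0.0001,-0.002,0.0015,0,0,0, 0.0003,-0.004,0.0015,0,0,0, 0.0005,-0.006,0.0015,0,0,0, 0.0005,-0.007,0.0015,0,0,0, 0.0005,-0.007,0.0015,0,0,0, 0.0005,-0.007,0.0015,0,0,0]'
```

```text
time_s: 21.55
tool_pos: [0.5229, 0.0285, 0.1102]
tool_rot: [0.683, 0.73, -0.0, 0.0]
force: [0.1, -0.3, -0.7]
grip_width: 0.0493
grasp_force: 38.0
```

```bash
python3 -m pendant '[0.0001,-0.0015,0,0,0,0, 0.0002,-0.003,0,0,0,0, 0.0003,-0.0045,0,0,0,0, 0.0004,-0.006,0,0,0,0, 0.0004,-0.007,0,0,0,0, 0.0004,-0.007,0,0,0,0, 0.0004,-0.007,0,0,0,0, 0.0004,-0.007,0,0,0,0]'
```

```text
time_s: 22.35
tool_pos: [0.5232, 0.0227, 0.1103]
tool_rot: [0.683, 0.73, 0.001, -0.001]
force: [0.5, 3.4, 0.7]
grip_width: 0.0489
grasp_force: 38.0
```

```bash
python3 -m pendant '[0.002,0,0,0,0,0, 0.004,0,0,0,0,0, 0.006,0.0003,0,0,0,0, 0.0075,0.0005,0,0,0,0, 0.009,0.0005,0,0,0,0, 0.0095,0.0005,0,0,0,0, 0.0095,0.0005,0,0,0,0, 0.0095,0.0005,0,0,0,0]'
```

```text
time_s: 23.15
tool_pos: [0.5287, 0.0231, 0.1104]
tool_rot: [0.683, 0.73, -0.003, -0.004]
force: [-10.8, 5.1, 11.3]
grip_width: 0.049
grasp_force: 39.2
```

```bash
python3 -m pendant '[-0.001,0,0,0,0,0, -0.002,0,0,0,0,0, -0.002,0,-0.0005,0,0,0, -0.002,0,-0.001,0,0,0, -0.002,0,-0.001,0,0,0, -0.002,0,-0.001,0,0,0, -0.002,0,-0.001,0,0,0, -0.002,0,-0.001,0,0,0]' && python3 -m pendant '[0,0,0,0,0,0, 0,0,0,0,0,0, 0,0,0,0,0,0, 0,0,0,0,0,0, 0,0,0,0,0,0, 0,0,0.02,0,0,0, 0,0,0.05,0,0,0, 0,0,0.09,0,0,0]' 0.9
```

```text
time_s: 23.95
tool_pos: [0.5288, 0.0231, 0.1103]
tool_rot: [0.683, 0.73, -0.001, -0.003]
force: [-7.9, 3.8, 11.0]
grip_width: 0.0494
grasp_force: 39.2
time_s: 24.75
tool_pos: [0.529, 0.0223, 0.1979]
tool_rot: [0.683, 0.73, -0.002, -0.002]
force: [2.2, 0.6, 0.3]
grip_width: 0.0813
grasp_force: 0.0
```

```bash
python3 -m pendant '[-0.01,0,0.02,0,0,8, -0.02,0,0.04,0,0,16, -0.03,0,0.06,0,0,24, -0.04,0,0.08,0,0,32, -0.05,0,0.1,0,0,40, -0.06,0,0.11,0,0,48, -0.07,0,0.11,0,0,56, -0.077,0,0.11,0,0,64]' && python3 -m pendant '[0,0,0,0,0,8, 0,0,0,0,0,16, 0,0,0,0,0,22, 0,0,0,0,0,22, 0,0,0,0,0,22, 0,0,0,0,0,22, 0,0,0,0,0,22, 0,0,0,0,0,22]'
python3 - <<'E'
from h import *
np.set_printoptions(precision=4,suppress=True)
w=arm.get_image("wrist");np.save("w8cam",w["cam_to_world"]);save(w,"w8")
for n,z in(("stop_edge",.088),("lever_pivot",.128),("lever_grip",.152),("guard_handle",.168),("wood_block",.07)):
    for d in arm.tip_of(n,w)[:3]:
        X=at_z(w,d["pixel"],z);a=X[:2]-[.5329,.0039];print(n,round(d["conf"],2),np.round(d["pixel"],1),X,"saw",a@[.9978,.066],a@[-.066,.9978])
c=w["color"][160:330,220:440];cv2.imwrite("pics/w8c.png",cv2.resize(c,None,fx=3.5,fy=3.5,interpolation=cv2.INTER_CUBIC)[...,::-1])
E
```

```text
time_s: 25.55
tool_pos: [0.4535, 0.0222, 0.3099]
tool_rot: [0.19, 0.982, -0.0, 0.001]
force: [0.4, 0.6, -0.5]
grip_width: 0.0811
grasp_force: 0.0
time_s: 26.35
tool_pos: [0.4538, 0.0222, 0.3093]
tool_rot: [0.002, 1.0, -0.0, -0.0]
force: [0.1, -0.0, 0.3]
grip_width: 0.0811
grasp_force: 0.0
stop_edge 0.84 [278.5 308.3] [ 0.5588 -0.0247  0.088 ] saw 0.02397956642250963 -0.030199060926089878
lever_pivot 0.94 [236.1 345.8] [ 0.5752 -0.0587  0.128 ] saw 0.0380697836519169 -0.06524920782709981
lever_grip 0.94 [220.3 277.5] [ 0.4992 -0.0605  0.152 ] saw -0.03790266051228537 -0.06200114526412552
guard_handle 0.96 [532.7 308.3] [0.5186 0.1777 0.168 ] saw -0.0028079967968350477 0.17433009280910497
wood_block 0.76 [325.6 271.9] [0.528  0.0217 0.07  ] saw -0.0037383244404782527 0.018064506970476242
```

View pics/w8c.png

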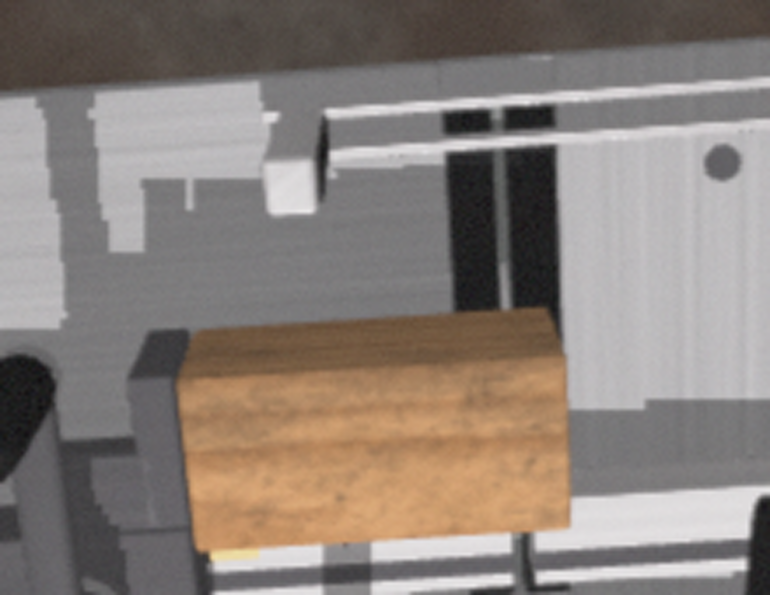

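```bash
python3 - <<'E'
from h import *
w=dict(fovy=63.0707714,cx=324.755,cy=236.559,cam_to_world=np.load("w8cam.npy"))
for n,x,y,z in [("back top",205,550,.110),("back top",385,538,.110),("back top",568,525,.110),("front bot",195,332,.07),("front bot",545,310,.07),("front top",185,378,.11),("front top",563,353,.11),("fence ft",600,496,.088),("fence ft",735,488,.088),("fence foot",735,463,.07),("fence foot",590,472,.07)]:
    X=at_z(w,(220+x/3.5,160+y/3.5),z);a=X[:2]-[.5329,.0039];print(n,round(a@[.9978,.066]*1000,1),round(a@[-.066,.9978]*1000,1))
E
```

```text
back top 21.9 -27.4
back top 21.7 20.3
back top 21.3 68.5
front bot -25.3 -29.8
front bot -24.8 68.9
front top -26.9 -27.4
front top -26.9 68.6
fence ft 24.7 80.4
fence ft 24.9 117.9
fence foot 26.0 122.5
fence foot 25.9 80.4
```

The block end is butted at crop (190,450). Its back edge may be up to 2.6 mm off the fence, so I'll nudge it home from the front with closed fingers.

```bash
python3 -m pendant '[0.01,0.005,-0.01,0,0,2, 0.02,0.0113,-0.03,0,0,3.6, 0.027,0.0113,-0.06,0,0,3.6, 0.027,0.0113,-0.10,0,0,3.6, 0.027,0.0113,-0.14,0,0,3.6, 0.027,0.0113,-0.175,0,0,3.6, 0.027,0.0113,-0.195,0,0,3.6, 0.027,0.0113,-0.205,0,0,3.6]' -1 20 && python3 -m pendant '[0,0,-0.006,0,0,0, 0.002,0,-0.006,0,0,0, 0.004,0,-0.006,0,0,0, 0.006,0,-0.006,0,0,0, 0.008,0,-0.006,0,0,0, 0.009,0,-0.006,0,0,0, 0.01,0,-0.006,0,0,0, 0.01,0,-0.006,0,0,0]'
```

```text
time_s: 27.45
tool_pos: [0.4789, 0.0337, 0.1017]
tool_rot: [-0.03, 1.0, 0.0, -0.002]
force: [0.2, 0.4, -0.4]
grip_width: 0.0005
grasp_force: 0.0
time_s: 28.25
tool_pos: [0.491, 0.0336, 0.0984]
tool_rot: [-0.03, 1.0, -0.0, 0.0]
force: [-0.8, 0.1, -0.7]
grip_width: -0.0001
grasp_force: 0.0
```

```bash
python3 -m pendant '[0.001,0,0,0,0,0, 0.002,0,0,0,0,0, 0.003,0,0,0,0,0, 0.004,0,0,0,0,0, 0.005,0,0,0,0,0, 0.005,0,0,0,0,0, 0.005,0,0,0,0,0, 0.005,0,0,0,0,0]'
```

```text
time_s: 29.05
tool_pos: [0.493, 0.0335, 0.0978]
tool_rot: [-0.03, 1.0, -0.0, -0.004]
force: [-7.3, -0.2, 6.6]
grip_width: 0.0001
grasp_force: 4.0
```

```bash
python3 -m pendant '[-0.005,0,0,0,0,0, -0.012,0,0,0,0,0, -0.012,0,0.02,0,0,0, -0.012,0,0.06,0,0,0, -0.012,0,0.105,0,0,0, -0.012,0,0.15,0,0,0, -0.012,0.02,0.165,0,0,0, 0,0.06,0.165,0,0,0]' && python3 -m pendant '[0.007,0.045,0,0,0,0, 0.013,0.09,0,0,0,0, 0.019,0.135,0,0,0,0, 0.019,0.15,0,0,0,0, 0.019,0.15,-0.03,0,0,0, 0.019,0.15,-0.07,0,0,0, 0.019,0.15,-0.09,0,0,0, 0.019,0.15,-0.09,0,0,0]'
python3 - <<'E'
from h import *
w=arm.get_image("wrist");save(w,"w9")
a=cv2.resize(cv2.imread("pics/w9.png"),None,fx=.62,fy=.62)
s=arm.get_image("scene");b=cv2.resize(s["color"][140:275,210:340][...,::-1],None,fx=2.9,fy=2.9);h=max(a.shape[0],b.shape[0])
P=lambda i:np.pad(i,((0,h-i.shape[0]),(0,0),(0,0)));cv2.imwrite("pics/p9.png",np.hstack([P(a),P(b)]))
for d in arm.tip_of("guard_handle",w)[:2]: print(d["conf"],d["pixel"],at_z(w,d["pixel"],.168))
E
```

```text
time_s: 29.85
tool_pos: [0.4981, 0.0926, 0.2682]
tool_rot: [-0.028, 1.0, -0.0, 0.005]
force: [1.4, -0.3, -0.1]
grip_width: 0.0003
grasp_force: 0.0
time_s: 30.65
tool_pos: [0.5115, 0.2421, 0.1688]
tool_rot: [-0.03, 1.0, -0.001, -0.004]
force: [-0.2, -0.5, -0.3]
grip_width: -0.0002
grasp_force: 0.0
0.59 [157.3, 331.6] [0.51633714 0.18015221 0.168     ]
```

View pics/p9.png

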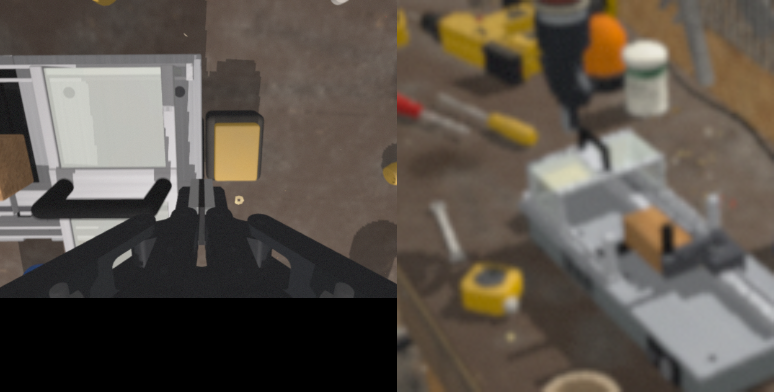

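The handle is the black bar left of the closed fingers, which stand just beyond its left end at mid-height. I'm past the picture allowance (12 viewed, limit 10), so I'll use numbers only from here. Pushing the guard right.

```bash
python3 -m pendant '[0.001,-0.008,0,0,0,0, 0.001,-0.016,0,0,0,0, 0.002,-0.024,0,0,0,0, 0.002,-0.032,0,0,0,0, 0.003,-0.04,0,0,0,0, 0.003,-0.048,0,0,0,0, 0.004,-0.056,0,0,0,0, 0.004,-0.064,0,0,0,0]' && python3 -m pendant '[0.0005,-0.008,0,0,0,0, 0.001,-0.016,0,0,0,0, 0.0016,-0.024,0,0,0,0, 0.002,-0.031,0,0,0,0, 0.0025,-0.037,0,0,0,0, 0.003,-0.042,0,0,0,0, 0.003,-0.046,0,0,0,0, 0.003,-0.05,0,0,0,0]'
```

```text
time_s: 31.6
tool_pos: [0.5188, 0.1789, 0.1731]
tool_rot: [-0.03, 1.0, 0.0, 0.0]
force: [2.1, 3.4, 2.6]
grip_width: 0.0002
grasp_force: 1.5
time_s: 32.4
tool_pos: [0.5218, 0.1293, 0.1731]
tool_rot: [-0.03, 1.0, 0.0, -0.0]
force: [1.4, 2.7, 1.6]
grip_width: -0.0002
grasp_force: 1.4
```

```bash
python3 -m pendant '[0.0003,-0.004,0,0,0,0, 0.0006,-0.008,0,0,0,0, 0.0008,-0.012,0,0,0,0, 0.001,-0.015,0,0,0,0, 0.001,-0.018,0,0,0,0, 0.001,-0.02,0,0,0,0, 0.001,-0.022,0,0,0,0, 0.001,-0.022,0,0,0,0]'
```

```text
time_s: 33.2
tool_pos: [0.5228, 0.1123, 0.1734]
tool_rot: [-0.029, 1.0, 0.006, 0.001]
force: [2.6, 16.2, -1.7]
grip_width: -0.0002
grasp_force: 7.8
```

```bash
python3 -m pendant '[0,0.005,0,0,0,0, 0,0.015,0,0,0,0, 0,0.025,0,0,0,0, 0,0.025,0.03,0,0,0, -0.02,0.025,0.07,0,0,0, -0.04,0,0.11,0,0,0, -0.06,-0.03,0.15,0,0,0, -0.08,-0.06,0.18,0,0,0]' && python3 -m pendant '[0,0,0,0,0,0, 0,0,0,0,0,0, 0,0,0,0,0,0, 0,0,0,0,0,0, 0,0,0,0,0,0, 0,0,0,0,0,0, 0,0,0,0,0,0, 0,0,0,0,0,0]'
python3 - <<'E'
from h import *
w=arm.get_image("wrist")
for n,z in(("stop_edge",.088),("lever_pivot",.128),("lever_grip",.152),("guard_handle",.168),("wood_block",.07)):
    for d in arm.tip_of(n,w)[:2]:
        X=at_z(w,d["pixel"],z);a=X[:2]-[.5329,.0039];print(n,round(d["conf"],2),np.round(d["pixel"],1),"saw",np.round(a@[.9978,.066],4),np.round(a@[-.066,.9978],4))
# block visible by colour: end edge next to the stop and front edges
hsv=cv2.cvtColor(w["color"],cv2.COLOR_RGB2HSV)
for d in arm.masks_of("wood_block",w)[:2]: print(d["conf"],d["box"],d["region"].sum())
for n in("masking_tape","tape_measure","spanner_10","oil_bottle"):
    t=arm.get_image("top");print(n,[at_z(t,d["pixel"],0).round(3) for d in arm.tip_of(n,t)[:1]])
E
```

```text
time_s: 34.0
tool_pos: [0.4427, 0.0483, 0.3539]
tool_rot: [-0.031, 1.0, -0.001, 0.0]
force: [0.5, -1.1, 1.3]
grip_width: -0.0002
grasp_force: 0.0
time_s: 34.8
tool_pos: [0.4436, 0.0489, 0.3518]
tool_rot: [-0.03, 1.0, -0.0, -0.0]
force: [-0.1, -0.2, 0.7]
grip_width: 0.0002
grasp_force: 0.0
stop_edge 0.72 [252.4 295.3] saw 0.0246 -0.0298
lever_pivot 0.86 [210.5 328.3] saw 0.0416 -0.0658
lever_grip 0.78 [199.7 263.8] saw -0.0365 -0.0616
wood_block 0.69 [297.8 267.1] saw -0.0009 0.0191
wood_block 0.56 [248.8 294.4] saw 0.0319 -0.0376
0.81 [0.0, 77.7, 24.6, 128.2] 874
0.39 [67.5, 171.6, 544.5, 348.8] 64828
masking_tape [array([ 0.34, -0.13,  0.  ])]
tape_measure [array([0.337, 0.13 , 0.   ])]
spanner_10 [array([0.33 , 0.306, 0.   ])]
oil_bottle [array([ 0.64 , -0.367,  0.   ])]
```

```bash
python3 - <<'E'
from h import *
for c in("wrist","top","scene"):
  w=arm.get_image(c)
  for d in arm.tip_of("guard_handle",w)[:2]:
        X=at_z(w,d["pixel"],.168);a=X[:2]-[.5329,.0039];print(c,round(d["conf"],2),np.round(d["pixel"],1),"saw",np.round(a@[.9978,.066],4),np.round(a@[-.066,.9978],4))
  if c=="wrist":
    for y in (.027,.089):print(proj(w,(.5329-.066*y,.0039+.998*y,.168)))
    # dark pixels near the expected handle
    g=w["color"].max(2)<60;g[:180]=0;g[330:]=0;g[:,:240]=0;g[:,480:]=0
    n,l,s,cc=cv2.connectedComponentsWithStats(g.astype(np.uint8))
    print(s[1:][s[1:,4]>60])
E
```

```text
wrist 0.89 [338.2 306. ] saw -0.0023 0.0607
[299.71071948 308.58661179]
[370.58119496 308.12237947]
[[344 285  33  45 836]
 [285 286  22  44 642]
 [321 290   9  40 329]]
top 0.72 [225.5 240.8] saw -0.0068 0.0614
scene 0.89 [294.6 202.4] saw -0.0062 0.0459
scene 0.47 [302.8 223.9] saw -0.0563 -0.0908
```

```bash
python3 - <<'E'
from h import *
w=dict(fovy=63.0707714,cx=324.755,cy=236.559,cam_to_world=np.load("w8cam.npy"))
for x,y in((266,160),(316,158),(270,213),(315,211)):
    X=at_z(w,(220+x/3.5,160+y/3.5),.136);a=X[:2]-[.5329,.0039];print("post",np.round(a@[.9978,.066],4),np.round(a@[-.066,.9978],4))
for i in range(3):
    w=arm.get_image("wrist")
    d=arm.tip_of("guard_handle",w)[0];X=at_z(w,d["pixel"],.168);a=X[:2]-[.5329,.0039];print(d["conf"],a@[-.066,.9978])
    for m in arm.masks_of("guard_handle",w)[:1]:
        print(m["box"])
# grey profile along saw y on the hood's front frame / post at roof height
for xs in(-.080,-.06,-.04):
    print(xs,[int(w["color"][tuple(np.round(proj(w,(.5329+xs-.066*y,.0039+.066*xs+.998*y,.137)))[::-1].astype(int))].mean()) for y in np.arange(-.006,.034,.002)])
E
```

```text
post -0.0872 0.0007
post -0.0869 0.0118
post -0.075 0.0004
post -0.0748 0.0106
0.95 0.05711381683759639
[283.8, 189.3, 385.0, 350.4]
0.89 0.060950765277103636
[286.7, 192.9, 383.3, 349.4]
0.86 0.05877001189522521
-0.08 [123, 120, 120, 185, 222, 221, 220, 218, 212, 79, 197, 215, 216, 205, 210, 216, 215, 214, 213, 214]
-0.06 [126, 127, 124, 126, 127, 126, 127, 123, 125, 129, 213, 218, 218, 219, 206, 208, 209, 209, 209, 209]
-0.04 [86, 83, 83, 87, 89, 86, 86, 90, 89, 92, 217, 221, 222, 216, 191, 197, 198, 197, 201, 198]
```

The post ends at saw y 0.011 and the hood begins at 0.013. The handle reads 0.059 against 0.058 expected, and the push ended on a hard stop, so the guard is closed.

```bash
python3 -c "
from station import arm
print(arm.sign_off())"
```

```text
the job is handed in; nothing more can be done
None
```

I handed the job in at about 35 s; `sign_off()` returned no verdict, but by measurement the stop is locked about 1.5 mm past the line, the block is against fence and stop, the guard is closed and the bystanders are in place (I viewed 12 pictures, over the limit of 10).

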